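# Seat a brass plinth in the corner of the finishing jig

### The arm

A 7-joint arm with a two-finger parallel gripper is mounted at the origin on the work surface. World frame = base frame: x ahead of the robot, y to its left, z up, the work surface at z = 0. Lengths are in m, angles in degrees, forces in N, time in s.
With the tool pointing down it reaches from about 0.4 to 0.85 m from the base axis. Payload 6.9 kg.
Tool frame: the origin (TCP) lies between the finger pads; the fingertips stand 11 mm ahead of it and the grasp point (between the pads) lies 8 mm behind it (env.tcp_to_tips is the distance from the TCP to the fingertips, in m); z points along the fingers, y is the direction in which the jaws open and shut (so a half turn about z gives the same grasp; the last joint's range is limited). The gripper opens to 85 mm and grips with 20 to 120 N. Pads are 22 mm wide; open, the fingers measure 114 mm over their backs; the gripper's body (76 mm by 85 mm) begins 54 mm behind the grasp point. The pads swing forward as they close: fully open they stand 13 mm farther back than shut.
Start: joints at [-61.45, 29.078, -13.613, 85.955, 7.202, 65.827, -8.869], TCP at [0.239, 0.577, 0.242] pointing down, gripper open.
Joint ranges: [-176.47, 176.47], [-13.61, 117.27], [-81.72, 77.17], [0.22, 143.17], [-87.28, 267.28], [10, 112.55], [-165.47, 165.47]. Speed limits (degrees/s): [136.94, 136.94, 180, 180, 180, 180, 180].

### API

Orientations are given as [roll, pitch, yaw] about the fixed x, y, z axes, in that order (R = Rz(yaw) Ry(pitch) Rx(roll)).
In Python, from cell import env, cams, sign_off gives the robot as it stands. The module is installed in compiled form; this text tells all that it offers.
- The arm moves only by the tool send_rows, never from a script. Its argument "rows" is a list of rows, each a list of 3 entries, a list of its own where there are three numbers: the shift along the tool's x, y, z in m, then the turn, a rotation vector about the tool's x, y, z in degrees, then the opening, from -1 (shut) to 1 (fully open). In form: [[[tx, ty, tz], [rx, ry, rz], hand], ...]. A call has 1 to 20 rows; each row is the pose to reach, as a shift and turn from the pose commanded when the call began, along the tool's axes at that moment; what a row does not reach only later rows make up. A row lasts 1/8 s, in which the tool goes at most 62.5 mm and 10.7 degrees, less where a joint would pass 70% of its speed; a pose out of reach is approached as far as the arm can. A call with a gripper value outside its range is refused whole. The fingers move at their own pace and stop on an object; the grip force is fixed at half the most. Time passes only in rows, so rows that repeat a pose let the fingers close. It gives the time, the measured TCP pose, the force and the opening at its end, in the units of the state.
- env.sense(): the state, without advancing time (a new reading comes with each control period).
- cams.read_camera(name): name is "side" or "top" or "wrist"; returns the picture (420x560x3 uint8, blue, green, red); there is no depth.
- cams.camera_info(name): a dict with "intrinsics" (3x3 intrinsics, pixels), "T" (4x4, takes a point from camera to world coordinates); the wrist camera has in their place "T_tool_cam" (4x4, takes a point from camera to tool coordinates, whose origin is the TCP and whose axes are the flange's). Camera axes: x right, y up, looking along -z (the intrinsics and any distortion apply to the point x, -y, -z); pixel columns grow to the right and rows downward; lengths in m; the calibration is good to about 2 mm. A picture is of the moment at which its call begins: read the wrist's pose just before it. camera_info takes no time and is no camera call.
- sign_off(): hands the job in, once; it reports no verdict.
The state is a dict: "time_s": time; "qpos": joint angles; "joint_vel": joint speeds; "effort": joint torques, N m; "eef_pos": TCP position; "tcp_rot": TCP orientation; "ft_force": force on the tool from outside, world axes, zero at the start; "moment": the same for the moment, N m; "opening": opening from 0.0 (shut) to 1.0 (fully open).
Only numpy, scipy, OpenCV 4.12 (cv2) and the standard library are available. Lean on these libraries where they do the work, as an engineer would, in place of code of your own. Each camera call takes 0.05 s, during which the arm holds its last target. There are 200 camera calls.

### The job

Push the red plunger of the jig's blow-off pump all the way down to its stop, keep it there a moment, and let it come fully back up, to clear the corner of filings. Then bring the brass plinth to the jig and press it into the corner, upright and flat on the bed with one side flush against each of the two fences, and finish while still holding it pressed firmly against both fences with the gripper fingers: do not let go. Leave the wooden pattern, the brass figure, the yellow-capped jar and the white-capped bottle where they stand.

Things in the scene. Friction and masses are not known exactly. Their poses are not given: they have to be found in the camera images.
- jig: the fixed finishing jig: a dark steel bed plate 200 (its x) x 240 (its y) x 12 mm high; origin at the centre of its underside, on the table. Its axes are used below. Two bright steel fences and a brass pump stand on it. It never moves during the job, but stands elsewhere and turned up to 0.35 rad each time
- corner (a point): the inside corner of the jig, on top of the bed (12 mm above the table), where the planes of the two fence faces meet; at x +60, y +20, z +12 mm in the jig's frame. The place for the plinth is on the side of -x and -y (jig axes) of this point. The fences stop 10 mm short of it (a gap for filings; a thin copper nozzle seen there is only for show)
- far_fence: steel bar along the jig's y, fixed: 12 mm thick, 22 mm high above the bed, from 10 to 125 mm to the jig's -y of the corner. Its flat contact face looks to the jig's -x and lies in the plane of the corner point. Origin at the corner point, axes as the jig's
- side_fence: steel bar along the jig's x, fixed: 12 mm thick, 22 mm high above the bed, from 10 to 135 mm to the jig's -x of the corner. Its flat contact face looks to the jig's -y and lies in the plane of the corner point. Origin at the corner point, axes as the jig's
- plunger_top (a point): centre of the top of the pump's red plunger head (a disc 34 mm across, 10 mm thick), 98 mm above the table when up; at x -10, y +82 mm in the jig's frame, over a brass barrel 38 mm across whose top is 64 mm above the table. It goes down with the plunger
- plunger (a joint): how far the plunger is pushed down, m: 0 is up, 0.018 is down at its stop. A return spring: 2.4 N to start, 6 N at the stop; it rises by itself when let go
- plinth: loose brass plinth for a statuette, stepped and square, 0.35 to 0.7 kg: base 64 x 64 x 26 mm high, then a step 48 x 48 x 6 mm, then a square neck 30 x 30 x 26 mm to grip (32 to 58 mm above its underside), all concentric with sides parallel to its x and y. Origin at the centre of its underside; any of its four sides may face either fence. Starts upright on the table on the robot's right (-y)
- pattern: loose wooden pattern, dark brown wood, 0.15 kg, of the same shape and size as the brass plinth; origin at the centre of its underside. Stands on the robot's right, its place may be swapped with the plinth's. To be left alone
- figure: loose standing brass figure, round, 48 mm across at the foot and 125 mm tall; origin at the centre of its underside. To be left alone
- yellow_jar: loose jar with a yellow cap, 44 mm across, 75 mm tall; origin at the centre of its underside. To be left alone
- white_bottle: loose bottle with a white cap, 40 mm across, 110 mm tall; origin at the centre of its underside. To be left alone

How it is judged (in metres and radians):
On the way, in this order (a step that is already met when the one before it is completed fails the run):
1. the plunger is held down at its stop (at least 16 of 18 mm) while the plinth is still away from the corner (value of joint plunger above 0.016 m and horizontal distance between plinth and corner above 0.12 m), for 0.2 s.
2. the plunger has come back up (within 3 mm) (value of joint plunger below 0.003 m), for 0.1 s.
At the end, for the whole second after the job is handed in: Plinth within 2.5 mm of touching both fences, square to them within 2 degrees, upright within 3, on the bed within 2.5 mm, at rest, pressing each fence with 2 N or more while the fingers press on it with 2 N or more; plunger up; the four bystanders within 30 mm of their starts (contact force between plinth and far_fence above 2 N and contact force between plinth and side_fence above 2 N and contact force between plinth and the fingers above 2 N and x of plinth in the frame of jig between 0.0255 and 0.0305 m and y of plinth in the frame of jig between -0.0145 and -0.0095 m and z of plinth in the frame of jig between 0.01 and 0.0145 m and angle between plinth's own z axis and vertical below 0.05 rad and (angle between the x axis of plinth and the x axis of jig, either way round below 0.035 rad or angle between the x axis of plinth and the y axis of jig, either way round below 0.035 rad) and linear speed of plinth below 0.01 m/s and value of joint plunger below 0.003 m and distance of each of pattern, figure, yellow_jar, white_bottle from where it was at the start of the episode below 0.03 m); the arm keeps its last pose, push and grip.
It fails at once if the pattern is pushed away or knocked over (distance of pattern from where it was at the start of the episode above 0.03 m or angle between pattern's own z axis and vertical above 0.4 rad).
It fails at once if the figure is pushed away or knocked over (distance of figure from where it was at the start of the episode above 0.03 m or angle between figure's own z axis and vertical above 0.4 rad).
It fails at once if the yellow jar is pushed away or knocked over (distance of yellow_jar from where it was at the start of the episode above 0.03 m or angle between yellow_jar's own z axis and vertical above 0.4 rad).
It fails at once if the white bottle is pushed away or knocked over (distance of white_bottle from where it was at the start of the episode above 0.03 m or angle between white_bottle's own z axis and vertical above 0.4 rad).
It also fails if it takes over 69 s, if anything falls off the work surface, if the arm or the gripper's body presses on something with over 40 N, if the wrist force passes 120 N, or if a joint passes its speed limit or range.

## Working session

There is one attempt and no reset: what is moved stays moved. The work goes in short steps, Python scripts to look and compute and a tool call to move; the robot and the scene stay as the last step left them, time stands still between calls to the robot, and variables do not carry over. Pictures are saved under pics/ and viewed, about 8 in all and at most 12, crops included, and the job is handed in when it is done.

Besides the shell and the picture viewer there is one more tool, called after ">>>" as name(argument=value, ...), one argument or row to a line, values as JSON. send_rows: Moves the arm, as the interface text tells. Its arguments: {"type":"object","properties":{"rows":{"type":"array"}},"required":["rows"]}

```bash
mkdir -p pics; cat > h.py <<'E'
import numpy as np, cv2
from scipy.spatial.transform import Rotation as R
from cell import env, cams, sign_off
def pose():
    s=env.sense(); return np.array(s['eef_pos']), R.from_euler('xyz',s['tcp_rot'],degrees=True)
def cam(name):
    i=cams.camera_info(name); K=np.array(i['intrinsics'])
    if 'T' in i: return K,np.array(i['T']),i
    p,r=pose(); T=np.eye(4); T[:3,:3]=r.as_matrix(); T[:3,3]=p
    return K,T@np.array(i['T_tool_cam']),i
def ray(name,uv,C=None):
    K,T,i=C or cam(name); uv=np.array(uv,float).reshape(-1,2)
    d=i.get('distortion',None)
    n=cv2.undistortPoints(uv[:,None],K,np.array(d) if d is not None else None)[:,0]
    v=np.c_[n[:,0],-n[:,1],-np.ones(len(n))]
    return T[:3,3],v@T[:3,:3].T
def onz(name,uv,z,C=None):
    o,v=ray(name,uv,C); return o+v*((z-o[2])/v[:,2])[:,None]
def proj(name,P,C=None):
    K,T,i=C or cam(name); P=np.array(P,float).reshape(-1,3); c=(P-T[:3,3])@T[:3,:3]
    q=np.c_[c[:,0],-c[:,1],-c[:,2]]; q=q/q[:,2:]; return (q@K.T)[:,:2]
def totool(dw):
    p,r=pose(); return r.inv().apply(dw)
E
python3 - <<'E'
from h import *
print(env.sense())
for n in("side","top","wrist"):
    print(n,cams.camera_info(n)); cv2.imwrite(f"pics/{n}0.png",cams.read_camera(n))
E
```

```text
{'time_s': 0.0, 'qpos': array([-61.45059475,  29.12530582, -13.60929182,  86.00810828,
         7.20260162,  65.82581542,  -8.87033187]), 'joint_vel': array([-0.00983629,  0.03900486,  0.01950913,  0.02677179,  0.01716744,
        0.05803755, -0.01729028]), 'effort': array([-8.01009537e-04, -6.20602012e+01, -2.18691118e+00, -2.49657851e+01,
        1.27618283e-02,  1.18225932e-02, -2.52797616e-05]), 'eef_pos': array([0.23911637, 0.57693987, 0.24143586]), 'tcp_rot': array([-1.79899680e+02,  2.12654122e-03,  1.57495617e+02]), 'ft_force': array([0.88050092, 0.1253334 , 0.29907378]), 'moment': array([-0.01219951, -0.02379089, -0.03173987]), 'opening': 1.0017690462350155}
side {'intrinsics': array([[462.3576701 ,   0.        , 278.19210008],
       [  0.        , 462.3576701 , 211.11844807],
       [  0.        ,   0.        ,   1.        ]]), 'T': array([[ 0.9468623 ,  0.25094043, -0.20119811,  0.30125158],
       [-0.32160789,  0.72993462, -0.60312836, -0.73850042],
       [-0.00448782,  0.63578641,  0.77185199,  0.98340027],
       [ 0.        ,  0.        ,  0.        ,  1.        ]])
[... 258 characters left out ...]
548, -0.01786332, -0.01303367, -0.02491571],
       [-0.01575299,  0.16170822,  0.98671287,  0.98433744],
       [ 0.        ,  0.        ,  0.        ,  1.        ]])}
wrist {'intrinsics': array([[340.72230018,   0.        , 282.88141971],
       [  0.        , 340.72230018, 211.28224573],
       [  0.        ,   0.        ,   1.        ]]), 'T_tool_cam': array([[ 3.20203039e-04,  9.61942540e-01,  2.73251618e-01,
         6.85659198e-02],
       [ 9.99999939e-01, -3.46799630e-04,  4.90328197e-05,
        -3.38351149e-04],
       [ 1.41930315e-04,  2.73251586e-01, -9.61942592e-01,
        -1.31869863e-01],
       [ 0.00000000e+00,  0.00000000e+00,  0.00000000e+00,
         1.00000000e+00]])}
```

View pics/top0.png

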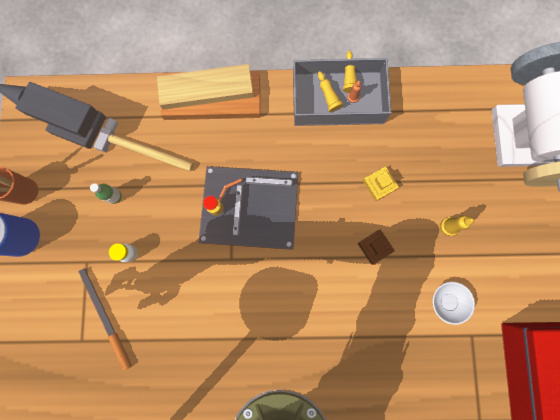

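View pics/side0.png

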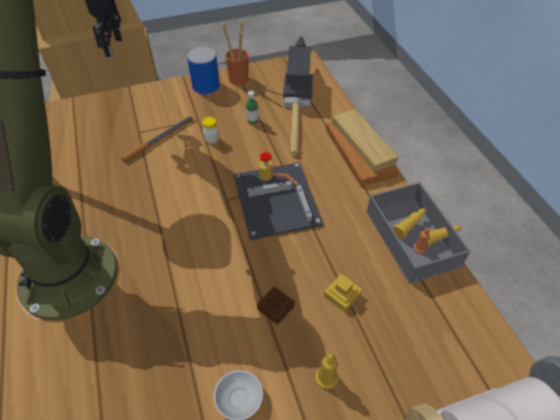

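The top view shows the jig at (250,207), red plunger (211,204), plinth (381,183), pattern (376,247) and figure (456,226). Next I'll measure these.

```bash
python3 - <<'E'
from h import *
im=cv2.imread("pics/top0.png"); b,g,r=[im[...,k].astype(int) for k in range(3)]
def big(m,box):
    x0,y0,x1,y1=box; k=np.zeros(m.shape,np.uint8); k[y0:y1,x0:x1]=m[y0:y1,x0:x1]
    return max(cv2.findContours(k,0,1)[0],key=cv2.contourArea)
c=big((r>150)&(g<60),(190,185,230,225)); print("red",cv2.minEnclosingCircle(c)); pr=onz("top",cv2.minEnclosingCircle(c)[0],.098)[0]; print(pr)
k=(np.abs(r-b)<30)&(r<110); kk=big(cv2.morphologyEx(k.astype(np.uint8),3,np.ones((9,9))),(190,155,310,260))
q=cv2.boxPoints(cv2.minAreaRect(kk)); print("jigbox px",q.round(1).tolist()); P=onz("top",q,.012); print(P.round(4)); print(P.mean(0), [np.linalg.norm(P[i]-P[i-1]) for i in range(4)],[np.degrees(np.arctan2(*(P[i]-P[i-1])[1::-1])) for i in range(4)])
for nm in("top","side"):
    i2=cv2.imread(f"pics/{nm}0.png"); hsv=cv2.cvtColor(i2,cv2.COLOR_BGR2HSV)
    bx=(355,155,410,210) if nm=="top" else (315,265,370,320)
    m=(hsv[...,0]>20)&(hsv[...,0]<35)&(hsv[...,1]>150)
    c=big(m,bx); R_=cv2.minAreaRect(c); print(nm,R_, onz(nm,R_[0],.03).round(4), cv2.boxPoints(R_).round(1).tolist())
a=cv2.resize(im[150:270,190:410],None,fx=3.6,fy=3.6,interpolation=2); cv2.imwrite("pics/c1.png",a)
for n,uv,z in(("pattern",(376,247),.03),("fig",(450,228),.03),("jar",(119,252),.075),("bot",(97,188),.11)): print(n,onz("top",uv,z).round(3))
E
```

```text
red ((210.0, 202.25), 6.600289344787598)
[0.56015033 0.15159564 0.098     ]
jigbox px [[198.8000030517578, 242.39999389648438], [204.0, 165.6999969482422], [297.79998779296875, 172.10000610351562], [292.6000061035156, 248.8000030517578]]
[[ 0.4737  0.1957  0.012 ]
 [ 0.6733  0.1858  0.012 ]
 [ 0.6514 -0.0579  0.012 ]
 [ 0.4539 -0.0404  0.012 ]]
[0.5630788  0.07078528 0.012     ] [np.float64(0.23692496521791528), np.float64(0.19977348199292866), np.float64(0.24474320115851556), np.float64(0.19832319044452792)] [np.float64(85.18739169644633), np.float64(-2.8204969314223653), np.float64(-95.12431262166947), np.float64(174.9360155282513)]
top ((380.1651306152344, 183.2971649169922), (24.962047576904297, 27.001747131347656), 60.945396423339844) [[ 0.6135 -0.2638  0.03  ]] [[362.29998779296875, 178.89999389648438], [385.8999938964844, 165.8000030517578], [398.0, 187.6999969482422], [374.3999938964844, 200.8000030517578]]
side ((342.5647277832031, 291.8411865234375), (29.068683624267578, 28.526355743408203), 40.60129928588867) [[ 0.6134 -0.2735  0.03  ]] [[322.20001220703125, 293.20001220703125], [340.79998779296875, 271.6000061035156], [362.8999938964844, 290.5], [344.29998779296875, 312.1000061035156]]
pattern [[ 0.454 -0.245  0.03 ]]
fig [[ 0.497 -0.429  0.03 ]]
jar [[0.449 0.369 0.075]]
bot [[0.597 0.414 0.11 ]]
```

View pics/c1.png

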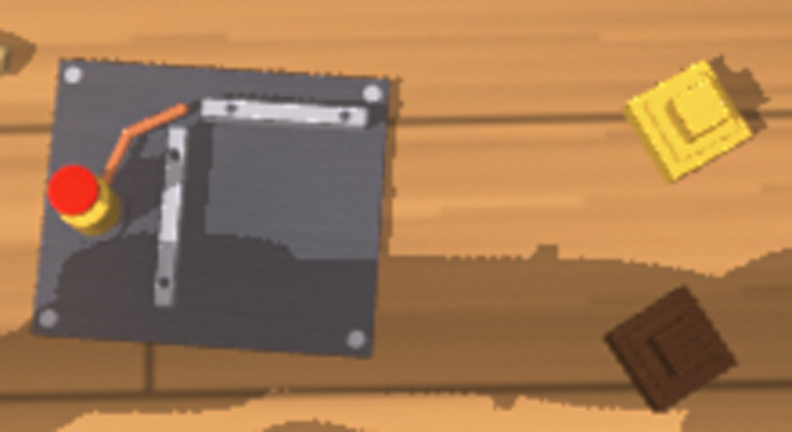

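>>> send_rows(
  rows=[
    [[-0.05,-0.03,0],[0,0,-2],-1],
    [[-0.1,-0.06,0],[0,0,-4],-1],
    [[-0.15,-0.09,0],[0,0,-6],-1],
    [[-0.2,-0.12,0],[0,0,-8],-1],
    [[-0.25,-0.15,0],[0,0,-10],-1],
    [[-0.3,-0.18,0],[0,0,-12],-1],
    [[-0.35,-0.21,0],[0,0,-14],-1],
    [[-0.4,-0.24,0],[0,0,-16],-1],
    [[-0.459,-0.27,0.02],[0,0,-18],-1],
    [[-0.459,-0.27,0.05],[0,0,-18],-1],
    [[-0.459,-0.27,0.05],[0,0,-18],-1],
    [[-0.459,-0.27,0.05],[0,0,-18],-1],
    [[-0.459,-0.27,0.05],[0,0,-18],-1],
  ],
)

```text
time_s: 1.78
eef_pos: [0.56, 0.1537, 0.1937]
tcp_rot: [179.9, 0.1, 175.6]
ft_force: [0.1, 0.8, 0.2]
opening: 0.001
```

```bash
python3 - <<'E'
from h import *
s=env.sense(); print(s['eef_pos'],s['tcp_rot'],s['qpos'],s['ft_force'])
C=cam("wrist"); im=cams.read_camera("wrist"); cv2.imwrite("pics/w1.png",im); np.savez("w1.npz",T=C[1])
E
```

```text
[0.56003345 0.15369986 0.19373462] [1.79937305e+02 1.09818567e-01 1.75605423e+02] [ -9.76534241  27.49395808 -12.22656944  97.08724693   6.75916849
  56.01239965  61.18129404] [0.14187203 0.75580315 0.224883  ]
```

View pics/w1.png

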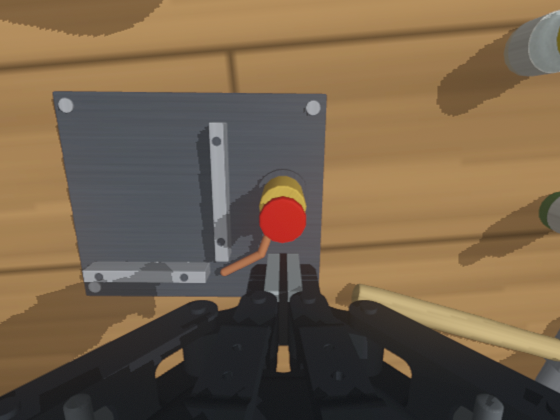

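```bash
cat > fence.py <<'E'
from h import *
def lines(im,C,zt=.034):
    hsv=cv2.cvtColor(im,cv2.COLOR_BGR2HSV)
    m=((hsv[...,1]<60)&(hsv[...,2]>120)).astype(np.uint8)
    out=[]
    for c in sorted(cv2.findContours(m,0,1)[0],key=cv2.contourArea)[::-1][:4]:
        r=cv2.minAreaRect(c); P=onz("wrist",cv2.boxPoints(r),zt,C); out.append(P)
        print(cv2.contourArea(c),np.round(r[0]),np.round(r[1]),P[:,:2].round(4).tolist())
    return m
E
python3 - <<'E'
from fence import *
im=cv2.imread("pics/w1.png"); i=cams.camera_info("wrist"); C=(np.array(i['intrinsics']),np.load("w1.npz")['T'],i)
b,g,r=[im[...,k].astype(int) for k in range(3)]
c=max(cv2.findContours(((r>180)&(g<50)).astype(np.uint8),0,1)[0],key=cv2.contourArea)
print(cv2.minEnclosingCircle(c),onz("wrist",cv2.minEnclosingCircle(c)[0],.098,C))
lines(im,C)
q=[[54,93],[326,95],[319,296],[88,296]]; print(onz("wrist",q,.012,C).round(4).tolist())
f=[[65,105],[313,108],[94,287]]; print(onz("wrist",f,.012,C).round(4).tolist())
E
```

```text
((282.6363525390625, 219.63636779785156), 22.291383743286133) [[0.56217451 0.15291474 0.098     ]]
1579.0 [218. 192.] [139.  16.] [[0.4931, 0.0968], [0.4938, 0.1103], [0.6183, 0.0981], [0.6176, 0.0829]]
1451.0 [543.  41.] [63. 31.] [[0.4297, 0.3505], [0.4315, 0.3741], [0.4768, 0.3806], [0.475, 0.3559]]
1103.5 [145. 276.] [ 19. 126.] [[0.617, -0.0395], [0.6189, 0.079], [0.6382, 0.0773], [0.6363, -0.0432]]
153.5 [ 65. 105.] [14. 14.] [[0.465, -0.0226], [0.4659, -0.0112], [0.4766, -0.0139], [0.4757, -0.0254]]
[[0.4587, -0.0386, 0.012], [0.4784, 0.1973, 0.012], [0.674, 0.1819, 0.012], [0.6558, -0.0552, 0.012]]
[[0.4692, -0.0316, 0.012], [0.4884, 0.1854, 0.012], [0.6461, -0.0467, 0.012]]
```

>>> send_rows(
  rows=[
    [[-0.0025,0,0.04],[0,0,0],-1],
    [[-0.0025,0,0.075],[0,0,0],-1],
    [[-0.0025,0,0.085],[0,0,0],-1],
    [[-0.0025,0,0.092],[0,0,0],-1],
    [[-0.0025,0,0.098],[0,0,0],-1],
    [[-0.0025,0,0.102],[0,0,0],-1],
    [[-0.0025,0,0.103],[0,0,0],-1],
  ],
)

```text
time_s: 2.7
eef_pos: [0.5628, 0.1526, 0.091]
tcp_rot: [180.0, 0.1, 175.5]
ft_force: [-5.5, -0.8, 19.5]
opening: 0.001
```

>>> send_rows(
  rows=[
    [[0,0,0],[0,0,0],-1],
    [[0,0,0],[0,0,0],-1],
    [[0,0,0],[0,0,0],-1],
    [[0,0,0],[0,0,0],-1],
  ],
)

```text
time_s: 3.2
eef_pos: [0.5627, 0.1525, 0.091]
tcp_rot: [180.0, 0.1, 175.5]
ft_force: [-4.7, 0.2, 12.6]
opening: -0.004
```

>>> send_rows(
  rows=[
    [[0,0,-0.012],[0,0,0],-1],
    [[0,0,-0.03],[0,0,0],-1],
    [[0,0,-0.08],[0,0,0],-1],
    [[0,0,-0.13],[0,0,0],-1],
    [[0,0,-0.14],[0,0,0],-1],
  ],
)

```text
time_s: 3.82
eef_pos: [0.5646, 0.1526, 0.2336]
tcp_rot: [179.8, 0.4, 175.5]
ft_force: [0.3, -0.3, 0.0]
opening: -0.001
```

```bash
python3 - <<'E'
from h import *
p,r=pose(); print(p,r.as_euler('xyz',degrees=True))
im=cams.read_camera("wrist"); cv2.imwrite("pics/w2.png",im); b,g,rr=[im[...,k].astype(int) for k in range(3)]
c=max(cv2.findContours(((rr>180)&(g<50)).astype(np.uint8),0,1)[0],key=cv2.contourArea)
(cx,cy),rad=cv2.minEnclosingCircle(c); print("red",(cx,cy),rad)
for z in(.098,.080):
    print(z,onz("wrist",(cx,cy),z)) 
    c0=proj("wrist",[[.562,.153,z],[.562,.170,z]]); print(np.linalg.norm(c0[0]-c0[1]))
q=np.array([[362.3,178.9],[385.9,165.8],[398.,187.7],[374.4,200.8]]); P=onz("top",q,.02); print([np.degrees(np.arctan2(*(P[i]-P[i-1])[1::-1])) for i in range(4)])
d=np.array([.6135,-.266,p[2]])-p; print("tool delta",totool(d))
E
```

```text
[0.56459597 0.1525886  0.23360568] [179.84604967   0.43036847 175.47058471]
red (283.5, 199.0) 19.163867950439453
0.098 [[0.56181584 0.15279463 0.098     ]]
21.120086671810128
0.08 [[0.56634426 0.15250637 0.08      ]]
19.868199141454394
[np.float64(25.741566216856516), np.float64(-61.77385554790113), np.float64(-154.8764706412557), np.float64(117.98568561421274)]
tool delta [-8.18098792e-02 -4.13418719e-01 -3.53356905e-04]
```

>>> send_rows(
  rows=[
    [[-0.01,-0.05,0],[0,0,7],1],
    [[-0.02,-0.1,0],[0,0,14],1],
    [[-0.03,-0.15,0],[0,0,21],1],
    [[-0.04,-0.2,0],[0,0,28],1],
    [[-0.05,-0.25,0],[0,0,35],1],
    [[-0.06,-0.3,0],[0,0,42],1],
    [[-0.07,-0.35,0],[0,0,50],1],
    [[-0.082,-0.4,0],[0,0,58.5],1],
    [[-0.082,-0.413,0],[0,0,58.5],1],
    [[-0.082,-0.413,0],[0,0,58.5],1],
    [[-0.082,-0.413,0],[0,0,58.5],1],
  ],
)

```text
time_s: 5.25
eef_pos: [0.612, -0.2639, 0.2288]
tcp_rot: [180.0, -0.1, 117.2]
ft_force: [-0.0, 0.9, 0.2]
opening: 0.996
```

```bash
python3 - <<'E'
from h import *
p,r=pose(); print(p,r.as_euler('xyz',degrees=True))
im=cams.read_camera("wrist"); cv2.imwrite("pics/w3.png",im)
E
```

```text
[ 0.61199896 -0.26385016  0.22882751] [ 1.79976725e+02 -9.75129882e-02  1.17162286e+02]
```

View pics/w3.png

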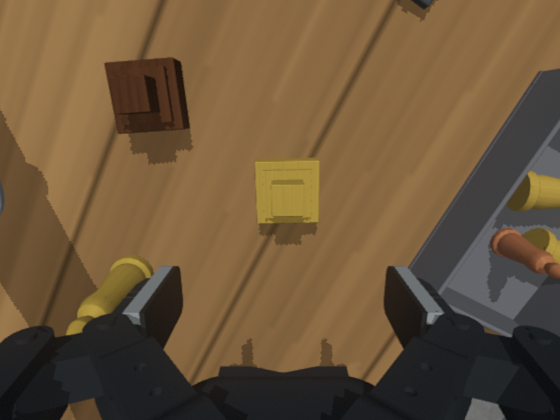

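```bash
python3 - <<'E'
from h import *
im=cv2.imread("pics/w3.png"); hsv=cv2.cvtColor(im,cv2.COLOR_BGR2HSV)
m=((hsv[...,0]>20)&(hsv[...,0]<35)&(hsv[...,1]>150)).astype(np.uint8); k=np.zeros_like(m); k[140:240,235:340]=m[140:240,235:340]
c=max(cv2.findContours(k,0,1)[0],key=cv2.contourArea); print(cv2.boundingRect(c))
pts=c[:,0].astype(float)
p,r=pose()
def fit(sel,z):
    P=onz("wrist",pts[sel],z)-p; t=r.inv().apply(P); return t
x0,y0,w,h=cv2.boundingRect(c); v=(pts[:,1]>y0+12)&(pts[:,1]<y0+h-12)
L=fit(v&(pts[:,0]<x0+6),.026); Rr=fit(v&(pts[:,0]>x0+w-7),.026)
hh=(pts[:,0]>x0+8)&(pts[:,0]<x0+w-8)
B=fit(hh&(pts[:,1]>y0+h-6),.026); U=fit(hh&(pts[:,1]<y0+6),0.)
f=lambda A,a,b:(A[:,b].mean(), np.degrees(np.polyfit(A[:,a],A[:,b],1)[0]),len(A))
for n,A,a,b in(("L y",L,0,1),("R y",Rr,0,1),("B x",B,1,0),("U x",U,1,0)): print(n,f(A,a,b))
E
```

```text
(255, 158, 64, 66)
L y (np.float64(-0.027040989923912323), np.float64(-1.4455039544060047), 41)
R y (np.float64(0.03549564026843417), np.float64(-1.6255196703446602), 41)
B x (np.float64(-0.038149721514534794), np.float64(0.787161499414883), 47)
U x (np.float64(0.02376791267345352), np.float64(1.8155791906954164), 47)
```

>>> send_rows(
  rows=[
    [[-0.007,0.0042,0.05],[0,0,-1.5],1],
    [[-0.007,0.0042,0.1],[0,0,-1.5],1],
    [[-0.007,0.0042,0.15],[0,0,-1.5],1],
    [[-0.007,0.0042,0.175],[0,0,-1.5],1],
    [[-0.007,0.0042,0.183],[0,0,-1.5],1],
    [[-0.007,0.0042,0.183],[0,0,-1.5],1],
  ],
)

```text
time_s: 6.05
eef_pos: [0.6192, -0.2696, 0.0468]
tcp_rot: [180.0, 0.0, 118.6]
ft_force: [0.0, -0.3, 0.1]
opening: 0.993
```

>>> send_rows(
  rows=[
    [[0,0,0],[0,0,0],-1],
    [[0,0,0],[0,0,0],-1],
    [[0,0,0],[0,0,0],-1],
    [[0,0,0],[0,0,0],-1],
    [[0,0,0],[0,0,0],-1],
    [[0,0,0],[0,0,0],-1],
    [[0,0,0],[0,0,0],-1],
    [[0,0,0],[0,0,0],-1],
  ],
)

```text
time_s: 7.05
eef_pos: [0.6193, -0.2707, 0.0473]
tcp_rot: [179.9, 0.1, 118.5]
ft_force: [-0.3, 0.6, 6.3]
opening: 0.338
```

>>> send_rows(
  rows=[
    [[0,0,-0.01],[0,0,0],-1],
    [[0,0,-0.03],[0,0,0],-1],
    [[0,0,-0.06],[0,0,0],-1],
    [[0,0,-0.09],[0,0,0],-1],
    [[0.03,0.011,-0.1],[0,0,-6],-1],
    [[0.06,0.023,-0.1],[0,0,-12],-1],
    [[0.09,0.034,-0.1],[0,0,-18],-1],
    [[0.12,0.046,-0.1],[0,0,-24],-1],
    [[0.15,0.057,-0.1],[0,0,-30],-1],
    [[0.18,0.069,-0.1],[0,0,-36],-1],
    [[0.21,0.08,-0.1],[0,0,-42],-1],
    [[0.24,0.092,-0.1],[0,0,-48],-1],
    [[0.27,0.103,-0.1],[0,0,-53],-1],
    [[0.296,0.113,-0.1],[0,0,-56.9],-1],
    [[0.296,0.113,-0.1],[0,0,-56.9],-1],
    [[0.296,0.113,-0.1],[0,0,-56.9],-1],
    [[0.296,0.113,-0.1],[0,0,-56.9],-1],
  ],
)

```text
time_s: 9.18
eef_pos: [0.5769, 0.0425, 0.1462]
tcp_rot: [-180.0, 0.0, 175.3]
ft_force: [0.3, -0.8, -4.2]
opening: 0.337
```

```bash
python3 - <<'E'
from h import *
s=env.sense(); print(s['eef_pos'],s['tcp_rot'],s['opening'],s['ft_force'],s['qpos'])
im=cams.read_camera("wrist"); cv2.imwrite("pics/w4.png",im)
E
```

```text
[0.57687845 0.04245935 0.14621783] [-1.79950989e+02  2.03355490e-03  1.75304957e+02] 0.3374199753683453 [ 0.27270661 -0.76977744 -4.16257091] [  0.50356919  30.23384622 -11.04656421 100.75203479   7.32866356
  49.71981817  71.48042405]
```

View pics/w4.png

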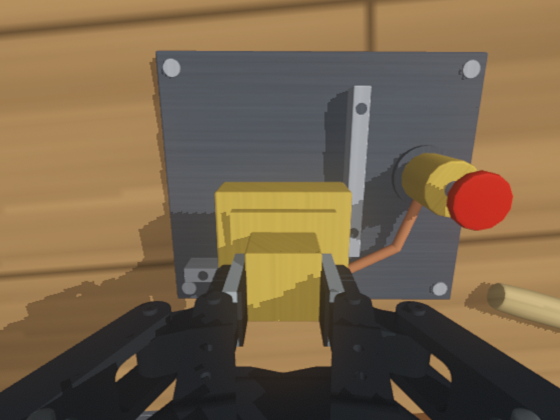

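Plinth held square in the hand, jig edge parallel to the image row, about 15 mm of clearance to each fence. Lowering.

>>> send_rows(
  rows=[
    [[0,0,0.03],[0,0,0],-1],
    [[0,0,0.06],[0,0,0],-1],
    [[0,0,0.078],[0,0,0],-1],
    [[0,0,0.083],[0,0,0],-1],
    [[0,0,0.086],[0,0,0],-1],
    [[0,0,0.0875],[0,0,0],-1],
    [[0,0,0.0875],[0,0,0],-1],
  ],
)

```text
time_s: 10.1
eef_pos: [0.5772, 0.0436, 0.0594]
tcp_rot: [180.0, 0.1, 175.4]
ft_force: [0.4, 0.2, -4.6]
opening: 0.339
```

>>> send_rows(
  rows=[
    [[0,0,0.001],[0,0,0],-1],
    [[0,0,0.001],[0,0,0],-1],
  ],
)

```text
time_s: 10.35
eef_pos: [0.5772, 0.0436, 0.0593]
tcp_rot: [180.0, 0.1, 175.4]
ft_force: [-1.9, -0.4, 6.8]
opening: 0.334
```

>>> send_rows(
  rows=[
    [[0,0,-0.0005],[0,0,0],-1],
    [[-0.006,0,-0.0005],[0,0,0],-1],
    [[-0.011,0,-0.0005],[0,0,0],-1],
    [[-0.011,0.006,-0.0005],[0,0,0],-1],
    [[-0.011,0.011,-0.0005],[0,0,0],-1],
    [[-0.011,0.011,-0.0005],[0,0,0],-1],
  ],
)

```text
time_s: 11.1
eef_pos: [0.5896, 0.0528, 0.0593]
tcp_rot: [-179.9, 0.1, 175.4]
ft_force: [-1.1, -3.3, 6.5]
opening: 0.333
```

>>> send_rows(
  rows=[
    [[-0.001,0,0],[0,0,0],-1],
    [[-0.002,0,0],[0,0,0],-1],
    [[-0.003,0,0],[0,0,0],-1],
    [[-0.003,0,0],[0,0,0],-1],
  ],
)

```text
time_s: 11.6
eef_pos: [0.5901, 0.0528, 0.0593]
tcp_rot: [-179.9, -0.1, 175.4]
ft_force: [-8.0, -2.1, 13.3]
opening: 0.338
```

>>> send_rows(
  rows=[
    [[0,0.0015,0],[0,0,0],-1],
    [[0,0.003,0],[0,0,0],-1],
    [[0,0.0045,0],[0,0,0],-1],
    [[0,0.006,0],[0,0,0],-1],
    [[0,0.006,0],[0,0,0],-1],
  ],
)

```text
time_s: 12.22
eef_pos: [0.5923, 0.0564, 0.0594]
tcp_rot: [-179.8, 0.0, 175.3]
ft_force: [-4.6, -6.9, 9.5]
opening: 0.34
```

>>> send_rows(
  rows=[
    [[-0.001,0.001,-0.0003],[0,0,0],-1],
    [[-0.002,0.002,-0.0003],[0,0,0],-1],
    [[-0.003,0.003,-0.0003],[0,0,0],-1],
    [[-0.003,0.003,-0.0003],[0,0,0],-1],
  ],
)

```text
time_s: 12.72
eef_pos: [0.5925, 0.0566, 0.0594]
tcp_rot: [-179.6, -0.3, 175.2]
ft_force: [-10.9, -13.3, 17.2]
opening: 0.334
```

```bash
python3 - <<'E'
from h import *
im=cams.read_camera("wrist"); s=env.sense(); print(s['eef_pos'],s['ft_force'])
side=cams.read_camera("side")[150:250,225:335]
top=cams.read_camera("top")[150:255,190:305]
cv2.imwrite("pics/w5.png",im[60:360,100:500].repeat(2,0).repeat(2,1))
a=cv2.resize(side,(400,364),interpolation=2);b=cv2.resize(top,(399,364),interpolation=2); cv2.imwrite("pics/st5.png",np.hstack([a,b]))
E
```

```text
[0.59250247 0.05652752 0.05943688] [-10.57981643 -12.60768386  16.58841011]
```

View pics/w5.png

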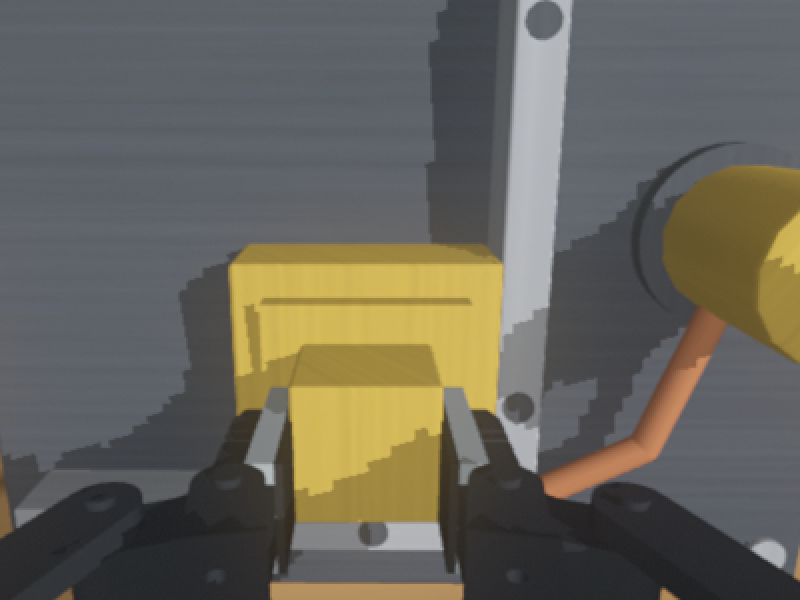

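View pics/st5.png

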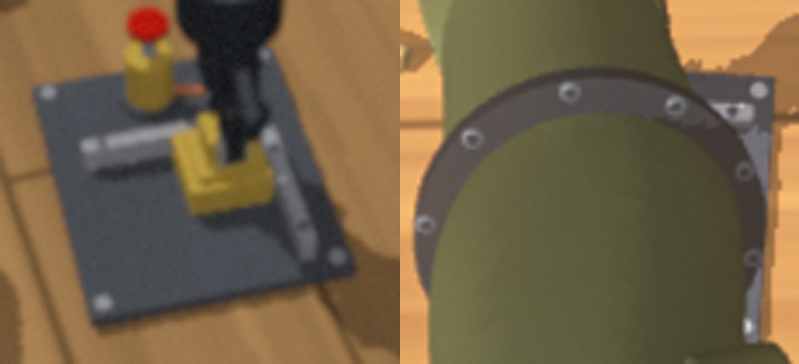

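>>> send_rows(
  rows=[
    [[-0.001,0.0005,-0.0005],[0,0,0],-1],
    [[-0.002,0.001,-0.001],[0,0,0],-1],
    [[-0.003,0.001,-0.001],[0,0,0],-1],
    [[-0.003,0.001,-0.001],[0,0,0],-1],
    [[-0.003,0.001,-0.001],[0,0,0],-1],
    [[-0.003,0.001,-0.001],[0,0,0],-1],
  ],
)

```text
time_s: 13.62
eef_pos: [0.593, 0.0566, 0.0597]
tcp_rot: [-179.5, -0.6, 175.2]
ft_force: [-16.7, -14.9, 18.0]
opening: 0.34
```

>>> send_rows(
  rows=[
    [[0,0,-0.0007],[0,0,0],-1],
    [[0,0,-0.0014],[0,0,0],-1],
    [[0,0,-0.0014],[0,0,0],-1],
    [[0,0,-0.0014],[0,0,0],-1],
  ],
)

```text
time_s: 14.12
eef_pos: [0.5931, 0.0566, 0.0598]
tcp_rot: [-179.5, -0.6, 175.2]
ft_force: [-13.1, -12.5, 7.2]
opening: 0.336
```

>>> send_rows(
  rows=[
    [[-0.001,0.001,-0.0003],[0,0,0],-1],
    [[-0.0015,0.0015,-0.0006],[0,0,0],-1],
    [[-0.0015,0.0015,-0.0006],[0,0,0],-1],
    [[-0.0015,0.0015,-0.0006],[0,0,0],-1],
    [[-0.0015,0.0015,-0.0006],[0,0,0],-1],
  ],
)

```text
time_s: 14.75
eef_pos: [0.5933, 0.0567, 0.06]
tcp_rot: [-179.4, -0.8, 175.2]
ft_force: [-14.8, -16.0, 7.7]
opening: 0.337
```

```bash
python3 - <<'E'
from h import *
p,r=pose(); im=cams.read_camera("wrist"); s=env.sense(); print(s['eef_pos'],s['ft_force'],s['joint_vel'].round(2))
hsv=cv2.cvtColor(im,cv2.COLOR_BGR2HSV); m=(hsv[...,0]>18)&(hsv[...,0]<35)&(hsv[...,1]>120)
cols=[230,250,270,290,310,330]; 
pl=[(c,np.where(m[150:230,c])[0][0]+150) for c in cols]
g=cv2.cvtColor(im,6).astype(int); sat=hsv[...,1].astype(int)
jg=[(c,np.where((sat[:150,c]<70))[0][:1]) for c in cols]; print(pl,jg)
P=onz("wrist",pl,.012); t=r.inv().apply(P-p); print("plinth edge tool x",t[:,0].round(4),"slope deg",np.degrees(np.polyfit(t[:,1],t[:,0],1)[0]))
J=[(c,q[0]) for c,q in jg if len(q) and q[0]>0]
if J: t2=r.inv().apply(onz("wrist",J,.012)-p); print("plate edge",t2[:,0].round(4))
# predicted fence line in pixels of side/far from plinth pose
cv2.imwrite("pics/w6.png",im)
E
```

```text
[0.59333773 0.05671322 0.05997544] [-14.73533714 -15.67206326   7.2620912 ] [ 0.03  0.09  0.11  0.07  0.09 -0.09  0.05]
[(230, np.int64(182)), (250, np.int64(182)), (270, np.int64(182)), (290, np.int64(182)), (310, np.int64(182)), (330, np.int64(182))] [(230, array([0])), (250, array([0])), (270, array([0])), (290, array([0])), (310, array([0])), (330, array([0]))]
plinth edge tool x [0.0337 0.0338 0.0338 0.0338 0.0338 0.0339] slope deg 0.1441402128144347
```

View pics/w6.png

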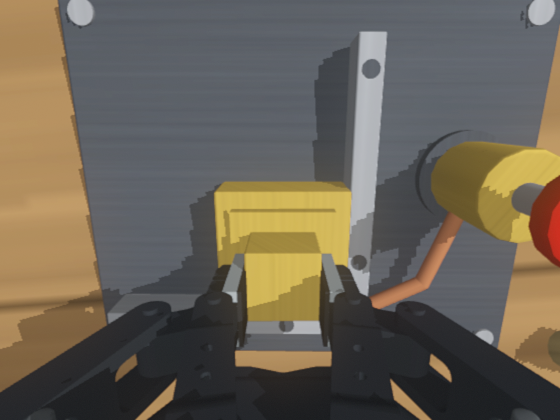

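```bash
python3 - <<'E'
from h import *
p,r=pose()
a=r.inv().apply(onz("wrist",[(360,34),(372,34),(384,34)],.034)-p); b=r.inv().apply(onz("wrist",[(283,182)],.012)-p)
b2=r.inv().apply(onz("wrist",[(283,192)],.038)-p)
print("gap expect .071:",a[:,0]-b[0,0],a[:,0]-b2[0,0], "rpy",r.as_euler('xyz',degrees=True))
# screws (near plate) give the plate's row direction
print(r.inv().apply(onz("wrist",[(80,11),(541,11)],.012)-p))
E
```

```text
gap expect .071: [0.06757853 0.06756845 0.06755837] [0.06725351 0.06724342 0.06723335] rpy [-179.36551256   -0.76829116  175.16975024]
[[ 0.1161869  -0.09739144  0.05061941]
 [ 0.11561718  0.12092409  0.04819407]]
```

The measured gap to the side fence's end is 67.5 mm, not the expected 71, so friction may be holding the plinth short of the far fence. I'll ease off y, unload the bed, and press x alone.

>>> send_rows(
  rows=[
    [[0,-0.005,-0.0005],[0,0,0],-1],
    [[0,-0.01,-0.001],[0,0,0],-1],
    [[0,-0.013,-0.001],[0,0,0],-1],
    [[0,-0.013,-0.001],[0,0,0],-1],
    [[0,-0.013,-0.001],[0,0,0],-1],
  ],
)

```text
time_s: 15.42
eef_pos: [0.5957, 0.0523, 0.0612]
tcp_rot: [180.0, -0.4, 175.4]
ft_force: [-5.2, 3.1, -4.1]
opening: 0.339
```

>>> send_rows(
  rows=[
    [[-0.001,0,0],[0,0,0],-1],
    [[-0.002,0,0],[0,0,0],-1],
    [[-0.003,0,0],[0,0,0],-1],
    [[-0.003,0,0],[0,0,0],-1],
  ],
)

```text
time_s: 15.92
eef_pos: [0.596, 0.0523, 0.061]
tcp_rot: [-180.0, -0.7, 175.4]
ft_force: [-13.7, 2.4, 1.7]
opening: 0.339
```

>>> send_rows(
  rows=[
    [[0,0.002,0],[0,0,0],-1],
    [[0,0.004,0],[0,0,0],-1],
    [[0,0.006,0],[0,0,0],-1],
    [[0,0.008,0],[0,0,0],-1],
    [[0,0.009,0],[0,0,0],-1],
    [[0,0.009,0],[0,0,0],-1],
  ],
)

```text
time_s: 16.68
eef_pos: [0.5964, 0.0562, 0.0602]
tcp_rot: [-179.6, -0.7, 175.3]
ft_force: [-12.1, -7.5, -2.8]
opening: 0.338
```

>>> send_rows(
  rows=[
    [[0,0.001,0],[0,0,0],-1],
    [[0,0.002,0],[0,0,0],-1],
    [[0,0.003,0.0003],[0,0,0],-1],
    [[0,0.003,0.0003],[0,0,0],-1],
    [[0,0.003,0.0003],[0,0,0],-1],
  ],
)

```text
time_s: 17.3
eef_pos: [0.5965, 0.0564, 0.0602]
tcp_rot: [-179.4, -0.8, 175.2]
ft_force: [-14.1, -14.7, 2.0]
opening: 0.338
```

```bash
python3 - <<'E'
from h import *
im=cams.read_camera("wrist"); p,r=pose(); s=env.sense(); print(s['eef_pos'],s['ft_force'])
hsv=cv2.cvtColor(im,cv2.COLOR_BGR2HSV); m=(hsv[...,0]>18)&(hsv[...,0]<35)&(hsv[...,1]>120)
pl=[(c,np.where(m[150:230,c])[0][0]+150) for c in (230,255,280,305,330)]; print(pl)
g=cv2.cvtColor(im,6); print("fence end col 372 grays",g[22:44,373])
t=r.inv().apply(onz("wrist",pl,.012)-p)
for row in(29,31,33): print(row, r.inv().apply(onz("wrist",[(372,row)],.034)-p)[0,0]-t[:,0].mean())
cv2.imwrite("pics/w7.png",im)
E
```

```text
[0.5964774  0.05636266 0.06020068] [-12.77119122 -12.83575091   1.85170045]
[(230, np.int64(182)), (255, np.int64(182)), (280, np.int64(182)), (305, np.int64(182)), (330, np.int64(182))]
fence end col 372 grays [109 150 187 189 187 187 187 187 187 187 187 187 187 186 186 186 186 186
 186 186 186 185]
29 0.0695822744784102
31 0.06881843752828784
33 0.0680524861801057
```

View pics/w7.png

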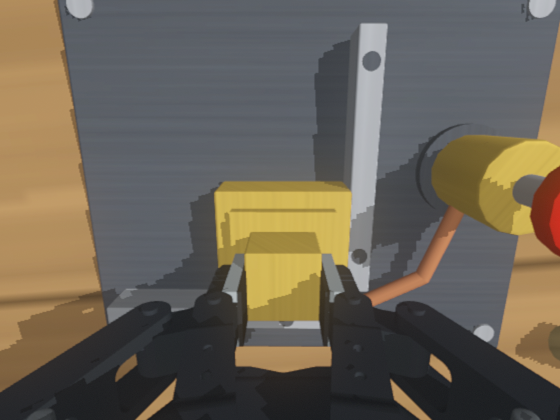

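Edge gap is now ~71.7 mm, as expected for contact (71). A short settle, then hand in.

>>> send_rows(
  rows=[
    [[-0.0005,0.0005,0],[0,0,0],-1],
    [[-0.001,0.001,0],[0,0,0],-1],
    [[-0.001,0.001,0],[0,0,0],-1],
    [[-0.001,0.001,0],[0,0,0],-1],
    [[-0.001,0.001,0],[0,0,0],-1],
    [[-0.001,0.001,0],[0,0,0],-1],
  ],
)

```text
time_s: 18.1
eef_pos: [0.5965, 0.0564, 0.0602]
tcp_rot: [-179.4, -0.9, 175.1]
ft_force: [-16.3, -15.4, 4.8]
opening: 0.339
```

```bash
python3 - <<'E'
from h import *
s=env.sense(); print(s['eef_pos'],s['tcp_rot'],s['ft_force'],s['opening'])
print(sign_off())
E
```

```text
[0.59651679 0.05640749 0.06019154] [-179.35999238   -0.87367097  175.13168311] [-16.26138949 -15.39250843   4.84654772] 0.3391701022605133
the job is handed in; nothing more can be done
None
```

I pushed the pump plunger down to its stop, held it there about half a second, and let it come back up. Then I brought the brass plinth to the corner, pressed it against both fences, and handed the job in at about 18 s with the gripper still holding it.

**First press went wrong:** friction on the bed stopped the plinth about 3 mm short of the far fence, even though the forces already looked right. An edge measurement showed it (67.5 mm instead of 71). I eased off sideways, took the load off the bed and pressed again.

**Last checks:**
- **Position:** the edge measurement then gave about 71.7 mm against the 71 expected at contact. Contact with the far fence rests on this and the forces, because that face was hidden from the camera.
- **Force:** the wrist read about 16 N toward the far fence and 15 N toward the side fence, with only a light load on the bed. Force on each fence was not measured directly.
- **Pose:** the tool was steady and tilted about 1°, square to the jig within about 0.5°. The fingertips put the underside about 1 mm above the bed at most.
- **Plunger:** the picture taken after releasing it placed the head at its raised position, though its apparent size was less clear. The rod was still showing above the barrel in the last picture.
- **Bystanders:** I never touched the four other objects knowingly, but I did not re-measure where they stand.

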